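# Pull the rough-soled levelling foot

### The job

Three machine levelling feet on the parts bench look the same, but one has a rough rubber sole that drags hard and the other two have smooth soles that slide easily. Slide the feet a few centimetres along the bench to feel which one is rough, then put that one upright in the red bin and leave the two smooth ones standing on the bench.

Things in the scene. Friction and masses are not known exactly. Their poses are not given: they have to be found in the camera images.
- foot_a_center (a point): centre (25 mm above the underside) of a levelling foot, about 0.6 kg: black round base 96 mm across, 12 mm thick; on its middle an upright steel stud 20 mm in diameter, from 12 to 50 mm above the underside; z up. The feet look the same; just one is rough: pushed along by its stud it resists with 3.5 to 12 N, a smooth one with 0.7 to 2.5 N (more if pressed down)
- foot_b_center (a point): the same point of the second, look-alike levelling foot. The feet stand in a row across the bench (roughly along y), at least 120 mm apart in y, with at least 50 mm of free bench beyond each (towards +x) for a slide
- foot_c_center (a point): the same point of the third, look-alike levelling foot. Any of the three feet may be the rough one
- red_bin: red open bin, fixed to the bench, 200 mm (its x) by 150 mm (its y) outside, walls 4 mm thick and 60 mm high, cut down to 33 mm at the front (its -x end wall and the first 76 mm of the sides). Origin: centre of the underside; inner floor 6 mm above it; z up. The blue bin of the same shape is not to be used
There are look-alikes about, which are no part of the job. Leave any pink look-alike of the part that bears foot_c_center alone.

How it is judged:
By the outcome, as a careful person would: the job done as asked, in the order asked, and still so for the second after the job is handed in, with the robot touching nothing.
It also fails if it takes over 58 s, if anything falls off the work surface, if the arm or the gripper's body presses on something with over 40 N, if the wrist force passes 120 N, or if a joint passes its speed limit or range.

### The arm

A 6-joint arm with a two-finger parallel gripper is mounted at the origin on the work surface. World frame = base frame: x ahead of the robot, y to its left, z up, the work surface at z = 0. Lengths are in mm, angles in degrees, forces in N, time in s.
With the tool pointing down it reaches from about 250 to 725 mm from the base axis. Payload 9.7 kg.
Tool frame: the origin (TCP) lies at the very end of the fingers, on their centre line; the grasp point (between the pads) lies 19 mm behind it (r.grip_point_offset is the distance from the TCP to the grasp point, in mm); z points along the fingers, x is the direction in which the jaws open and shut, and the axes are right-handed (so a half turn about z gives the same grasp; the last joint's range is limited). The gripper opens to 85 mm and grips with 20 to 120 N. Pads are 22 mm wide; open, the fingers measure 114 mm over their backs; the gripper's body (76 mm by 85 mm) begins 54 mm behind the grasp point. The pads swing forward as they close: fully open they stand 13 mm farther back than shut.
Start: joints at [-65.718, 4.979, 10.078, 95.1, 0, 90], TCP at [226.172, -501.341, 231.284] pointing down, gripper open.
Joint ranges: [-179.16, 179.16], [-48.56, 103.87], [-65.8, 70.77], [-126.05, 130.52], [-82.76, 87.17], [-180, 180]. Speed limits (degrees/s): [127.2, 127.2, 147.25, 180, 180, 180].

### API

Orientations are given as [roll, pitch, yaw] about the fixed x, y, z axes, in that order (R = Rz(yaw) Ry(pitch) Rx(roll)).
In Python, from plant import r gives the robot as it stands. The module is installed in compiled form; this text tells all that it offers. Calls block until the motion is done:
- r.move_pose(position, orientation): joint-space move of the TCP to a pose.
- r.move_straight(position, ori=None, velocity=150, threshold=None): straight line of the TCP; ori=None keeps the orientation; velocity is the mean speed in mm/s. With threshold (N) it stops when the force on the tool has changed by that much, and returns True; else False.
- r.goto_joints(angles): joint-space move.
- r.gripper_to(opening): finger opening in mm; the grip force is fixed at half the most; returns when the fingers have stopped.
- r.sleep(seconds).
- r.solve_ik(position, orientation): joint angles nearest the present ones, or None.
- r.get_image(name): name is "scene" or "top"; returns the picture (420x560x3 uint8, red, green, blue); there is no depth.
- r.camera_model(name): a dict with "mtx" (3x3 intrinsics, pixels), "position" and "orientation" of the camera in the world. Camera axes: x right, y down, z forward; pixel columns grow to the right and rows downward; lengths in mm; the calibration is good to about 2 mm. A picture is of the moment at which its call begins. camera_model takes no time and is no camera call.
A pose or a line that the arm cannot do raises r.PlanningError and nothing moves.
- r.hand_in(): hands the job in, once; it reports no verdict.
Readings, each from a call of its own:
- r.get_t(): time.
- r.get_joint_pos(): joint angles.
- r.get_qd(): joint speeds.
- r.get_joint_efforts(): joint torques, N m.
- r.get_position(): TCP position.
- r.get_tool_rot(): TCP orientation.
- r.get_contact_force(): force on the tool from outside, world axes, zero at the start.
- r.get_wrist_torque(): the same for the moment, N m.
- r.get_finger_gap(): finger opening in mm.
Only numpy, scipy, OpenCV 4.12 (cv2) and the standard library are available. Lean on these libraries where they do the work, as an engineer would, in place of code of your own. Each camera call takes 0.05 s, during which the arm holds its last target.

## Working session

There is one attempt and no reset: what is moved stays moved. The work goes in short steps, each a Python script; the robot and the scene stay as the last script left them, time stands still between calls to the robot, and variables do not carry over. Pictures are saved under pics/ and viewed, and the job is handed in when it is done.

```bash
mkdir -p pics; python3 - <<'E'
from plant import r
import cv2
for n in("scene","top"):
    im=r.get_image(n); cv2.imwrite(f"pics/{n}0.png",im[:,:,::-1])
    print(n,r.camera_model(n))
print(r.get_t(),r.grip_point_offset,r.get_tool_rot(),r.get_contact_force())
E
```

```text
scene {'mtx': array([[448.28779642,   0.        , 284.07107863],
       [  0.        , 448.28779642, 208.10545845],
       [  0.        ,   0.        ,   1.        ]]), 'position': array([1156.52291159,  -77.85495865,  699.01314898]), 'orientation': array([-132.05402382,    0.22485672,   86.08281325])}
top {'mtx': array([[512.39057065,   0.        , 287.08182954],
       [  0.        , 512.39057065, 211.04775205],
       [  0.        ,   0.        ,   1.        ]]), 'position': array([ 353.01865731,  -45.36934775, 1186.57952331]), 'orientation': array([-174.48579946,    0.2246012 ,  -89.17949731])}
0.1 18.700000000000003 [-1.79998745e+02  6.70220282e-02 -6.57176984e+01] [0.32446028 0.27645576 0.86239585]
```

View pics/scene0.png

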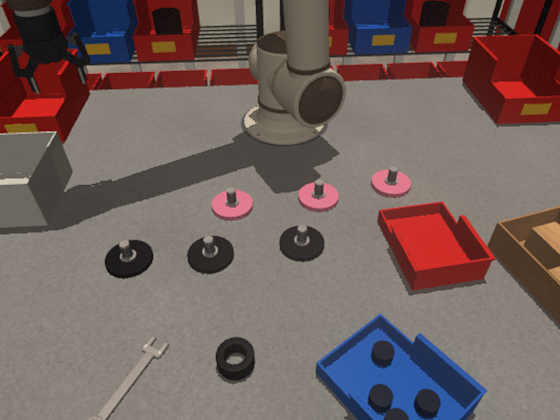

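View pics/top0.png

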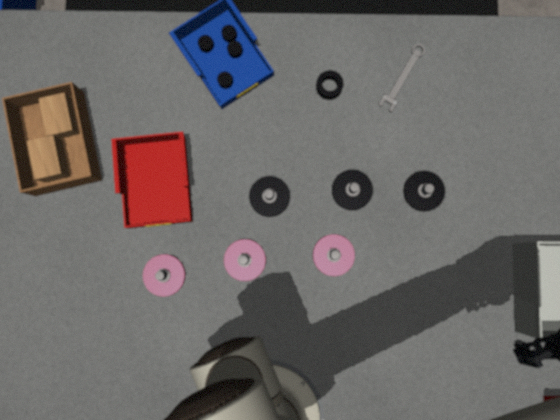

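```bash
cat > h.py <<'E'
import numpy as np,cv2
from scipy.spatial.transform import Rotation as R
from plant import r
def ray(n,uv):
    c=r.camera_model(n); M=R.from_euler('xyz',c['orientation'],degrees=True).as_matrix()
    d=M@np.linalg.inv(c['mtx'])@np.array([uv[0],uv[1],1.]); return c['position'],d
def onz(n,uv,z):
    p,d=ray(n,uv); return p+d*(z-p[2])/d[2]
def proj(n,P):
    c=r.camera_model(n); M=R.from_euler('xyz',c['orientation'],degrees=True).as_matrix()
    q=c['mtx']@(M.T@(np.asarray(P,float)-c['position'])); return q[:2]/q[2]
def blobs(im,mask,lo):
    cs,_=cv2.findContours(mask.astype(np.uint8),cv2.RETR_EXTERNAL,cv2.CHAIN_APPROX_NONE)
    return [c for c in cs if cv2.contourArea(c)>lo]
E
python3 - <<'E'
from h import *
ims={n:cv2.imread(f"pics/{n}0.png") for n in("top","scene")}
for n,lo in(("top",500),("scene",500)):
    m=ims[n].max(2)<50
    m[:120]=0 if n=="top" else 0
    if n=="scene": m[:200]=0
    for c in blobs(ims[n],m,lo):
        h=cv2.convexHull(c)
        e=cv2.fitEllipse(h); 
        if e[1][1]>60: continue
        print(n,np.round(e[0],1),np.round(e[1],1),e[2]//1,onz(n,e[0],12 if n=="top" else 8).round(1))
im=ims["top"]; hsv=cv2.cvtColor(im,cv2.COLOR_BGR2HSV)
m=((hsv[...,0]<6)|(hsv[...,0]>174))&(hsv[...,1]>190)&(hsv[...,2]>60)
for c in blobs(im,m,1500): print(cv2.minAreaRect(c))
a=cv2.resize(im[120:240,95:205],None,fx=5,fy=5,interpolation=cv2.INTER_CUBIC)
cv2.imwrite("pics/bin.png",a)
b=cv2.resize(im[160:220,240:460],None,fx=3.6,fy=3.6,interpolation=cv2.INTER_CUBIC);cv2.imwrite("pics/feet.png",b)
s=ims["scene"][190:300,370:510];cv2.imwrite("pics/binS.png",cv2.resize(s,None,fx=5,fy=5,interpolation=cv2.INTER_CUBIC))
E
```

```text
top [269.2 196. ] [38.5 38.8] 61.0 [500.8   2.7  12. ]
top [423.7 190.6] [38.8 39.9] 89.0 [ 518.3 -353.9   12. ]
top [351.9 189.4] [38.6 39.1] 71.0 [ 518.6 -188.2   12. ]
scene [235.  358.8] [38.9 43.2] 1.0 [ 762.6 -136.1    8. ]
scene [128.6 258.8] [35.6 49.3] 70.0 [ 523.7 -356.5    8. ]
scene [210.  254.5] [36.5 46.2] 77.0 [ 523.7 -190.7    8. ]
((151.62371826171875, 179.77835083007812), (88.16874694824219, 72.75687408447266), 84.47245788574219)
```

View pics/bin.png

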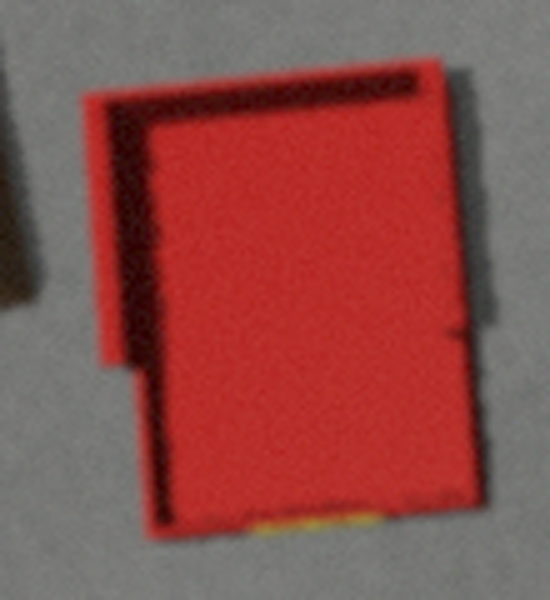

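View pics/binS.png

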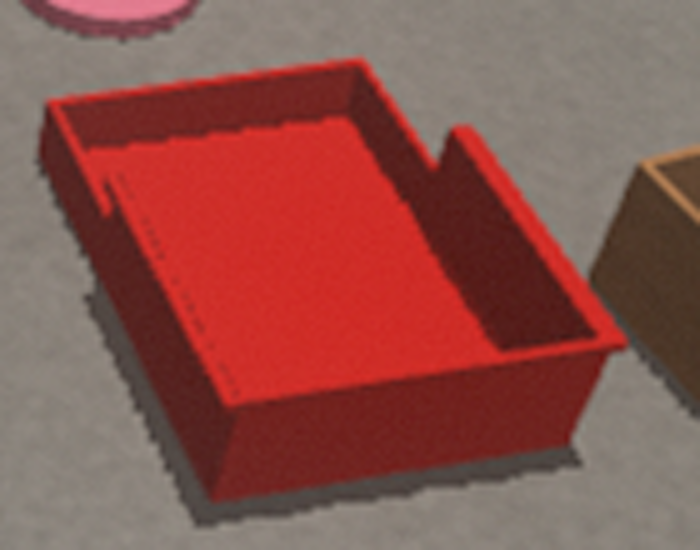

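View pics/feet.png

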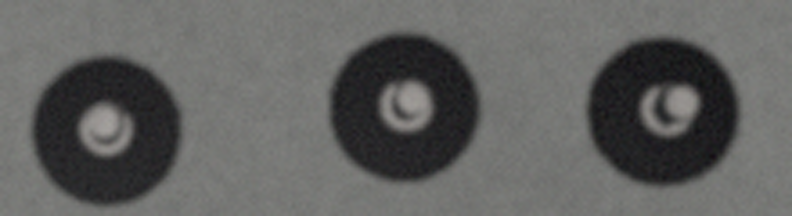

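```bash
python3 - <<'E'
from h import *
for p in((106,122),(410,100),(682,103)): print("studtop",onz("top",(240+p[0]/3.6,160+p[1]/3.6),50).round(1))
c=[]
for p,z in(((85,95),60),((443,60),60),((488,505),33),((150,538),33)):
    c.append(onz("top",(95+p[0]/5,120+p[1]/5),z)); 
c=np.array(c);print(c.round(1))
print([np.linalg.norm(c[i,:2]-c[(i+1)%4,:2]).round(1) for i in range(4)],c.mean(0).round(1))
for i,j in((3,0),(2,1)):
    d=c[j]-c[i];print(np.degrees(np.arctan2(d[1],d[0])))
cs=[]
for p,z in(((230,403),60),((625,345),60),((360,60),33),((47,102),33)):
    cs.append(onz("scene",(370+p[0]/5,190+p[1]/5),z))
cs=np.array(cs);print(cs.round(1),cs.mean(0).round(1))
# stud tops, scene
for uv in((125,243),(207.5,239.5),(302,228)): print(onz("scene",uv,50).round(1))
print(r.solve_ik([485,-354,60],[180,0,-90]),r.solve_ik([520,-354,60],[180,0,0]))
E
```

```text
studtop [500.7   0.6  50. ]
studtop [ 517. -188.   50.]
studtop [ 517.5 -356.8   50. ]
[[618.5 355.5  60. ]
 [636.7 195.4  60. ]
 [438.7 173.9  33. ]
 [421.7 326.1  33. ]]
[np.float64(161.2), np.float64(199.1), np.float64(153.2), np.float64(199.0)] [528.9 262.7  46.5]
8.492753906337576
6.199061091024058
[[638.6 198.5  60. ]
 [621.5 354.9  60. ]
 [425.1 325.4  33. ]
 [442.6 178.9  33. ]] [531.9 264.4  46.5]
[ 519.2 -354.6   50. ]
[ 521.3 -191.    50. ]
[502.3   1.4  50. ]
[-36.12559062  11.93220454  -1.08932804  76.97846742   0.
 143.87440938] [-34.24582926  15.80628919   3.54343173  77.73714253   0.
  55.75417074]
```

Candidates: black feet at top-view (269,196), (352,189) and (424,191). The pink ones at (163,275), (245,260) and (334,255), plus the tyre ring at (329,85), are look-alikes to leave alone. The red bin on the bench is at (152,180); the shelf bins and the blue bin are not to be used. The close crop shows three black bases, each with an upright stud. Both views agree within about 3 mm. I'll push the first foot now.

```bash
cat >> h.py <<'E'
def push(x,y,first=False):
    O=[180,0,90]
    r.move_pose([x-36,y,75],O)
    r.move_straight([x-36,y,16.5],velocity=120)
    r.sleep(0.15)
    b=np.mean([r.get_contact_force() for _ in range(3)],axis=0); print("base",b.round(2),r.get_t())
    r.move_straight([x-25,y,16.5],velocity=50)
    X=x-25
    for k in range(8):
        X+=5; 
        r.move_straight([X,y,16.5],velocity=30)
        f=r.get_contact_force()-b
        print(np.round(r.get_position(),1),f.round(2),round(r.get_t(),2))
    r.move_straight([X-6,y,16.5],velocity=100)
    r.move_straight([X-6,y,75],velocity=200)
    print("t",r.get_t())
E
python3 - <<'E'
from h import *
r.gripper_to(0)
print(r.get_t(),r.get_finger_gap())
push(518.5,-355)
cv2.imwrite("pics/s1.png",r.get_image("scene")[:,:,::-1])
E
```

```text
0.8667 0.1983845113001479
base [ 0.07  0.26 -0.  ] 3.5667
[ 498.6 -355.    16.4] [ 0.7  -0.88 -0.27] 4.25
[ 503.8 -355.    16.5] [ 0.36 -0.42 -0.3 ] 4.57
[ 508.8 -355.    16.5] [-0.21 -0.5   0.4 ] 4.88
[ 513.8 -355.    16.5] [-0.16  0.13  0.27] 5.2
[ 518.8 -355.    16.5] [-0.03 -0.63 -0.98] 5.52
[ 523.8 -355.    16.5] [-0.06  1.38 -0.1 ] 5.83
[ 528.8 -355.    16.5] [-0.07 -0.48  0.3 ] 6.15
[ 533.9 -355.    16.5] [-0.15 -0.85  0.09] 6.47
t 7.1583
```

View pics/s1.png

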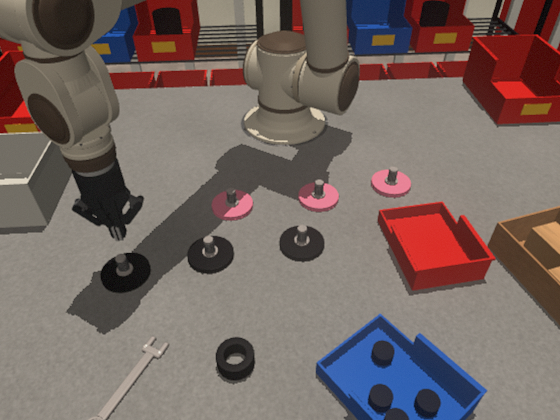

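The push slid the leftmost foot (scene pixel (129,257) to (125,271)), but reading the force after each stop doesn't show the sliding friction. I'll use force-threshold moves to feel it in motion.

```bash
cat >> h.py <<'E'
def push2(x,y,n=6,step=6):
    O=[180,0,90]
    r.move_pose([x-36,y,75],O)
    r.move_straight([x-36,y,16.5],velocity=120)
    X=x-24
    print("free",r.move_straight([X,y,16.5],velocity=40,threshold=3.0))
    for k in range(n):
        X+=step
        s=r.move_straight([X,y,16.5],velocity=30,threshold=3.0)
        f=r.get_contact_force(); p=r.get_position()
        print(s,np.round(p,1),f.round(2),round(r.get_t(),2))
        if s: # carry on to the end of the step, slid without threshold
            r.move_straight([X,y,16.5],velocity=30)
    r.move_straight([X-6,y,16.5],velocity=100)
    r.move_straight([X-6,y,75],velocity=200)
    print("t",r.get_t())
E
python3 - <<'E'
from h import *
push2(519,-189)
cv2.imwrite("pics/s2.png",r.get_image("scene")[:,:,::-1])
E
```

```text
free False
True [ 498.2 -188.8   16. ] [-0.4  -0.16 -0.51] 9.24
True [ 503.1 -188.8   15.7] [-0.    1.4   0.08] 9.72
True [ 509.2 -188.8   15.8] [0.09 0.15 0.34] 10.23
True [ 515.2 -188.8   15.8] [-0.67 -0.38  0.21] 10.75
True [ 521.3 -188.8   15.8] [-0.54  0.42 -0.43] 11.27
True [ 527.3 -188.8   15.8] [-1.19  0.71  0.07] 11.78
t 12.7833
```

View pics/s2.png

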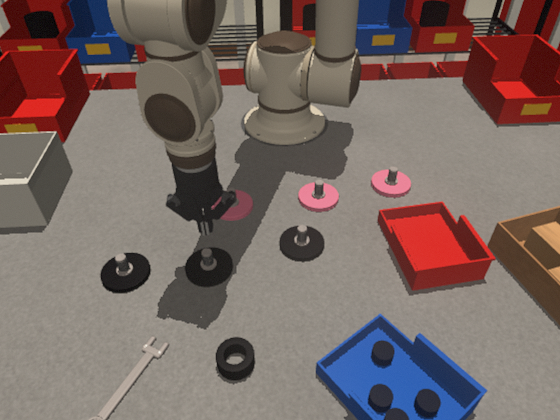

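B trips 3 N on every step (scene foot now at (209,265)). I'll run the same test on A as a comparison.

```bash
python3 - <<'E'
from h import *
push2(501.5,1.3)
cv2.imwrite("pics/s3.png",r.get_image("scene")[:,:,::-1])
cv2.imwrite("pics/t3.png",r.get_image("top")[:,:,::-1])
E
```

```text
free False
True [480.2   1.3  16. ] [-0.73 -0.79 -0.29] 14.94
True [486.    1.3  16. ] [-0.19 -0.12  0.03] 15.43
True [492.    1.3  16. ] [0.14 0.29 0.2 ] 15.93
True [498.    1.3  15.9] [-0.69  0.94  0.03] 16.43
True [504.1   1.3  16. ] [ 0.73 -0.67 -0.31] 16.93
True [510.1   1.3  15.9] [-1.14  0.03 -0.13] 17.43
t 18.4167
```

View pics/t3.png

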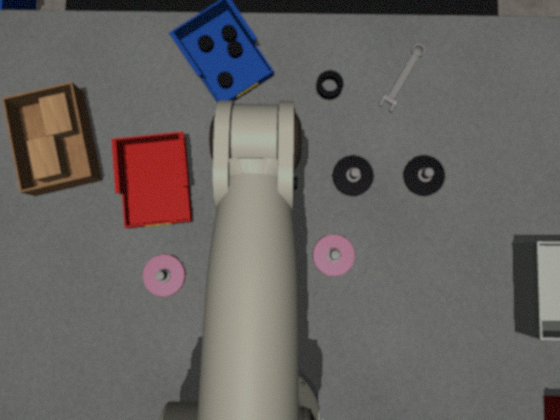

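A trips 3 N as well, so that threshold plus noise doesn't separate them. I'll push A back the other way through a descending set of thresholds, where the first trip brackets the drag.

```bash
cat >> h.py <<'E'
def ladder(xs,y,sgn=-1,T=(9,7,6,5,4.2,3.5)):
    """xs: stud x now; push along sgn*x"""
    O=[180,0,90]; X=xs-sgn*27
    r.move_pose([X,y,70],O)
    r.move_straight([X,y,16.5],velocity=150)
    X+=sgn*10
    r.move_straight([X,y,16.5],velocity=50)
    for th in T:
        X+=sgn*5
        s=r.move_straight([X,y,16.5],velocity=30,threshold=th)
        p=r.get_position()
        print(th,s,np.round(p,1),r.get_contact_force().round(2),round(r.get_t(),2))
        if s: X=p[0]
        if s and th<5: break
    r.move_straight([X-sgn*5,y,16.5],velocity=100)
    r.move_straight([X-sgn*5,y,70],velocity=250)
    print("t",r.get_t(),"stud x",X+sgn*21)
E
python3 - <<'E'
from h import *
ladder(534.5,1.3)
ladder(552,-189)
E
```

```text
9 False [546.3   1.3  16.5] [ 0.35 -0.16 -0.83] 20.02
7 False [541.    1.3  16.3] [-1.    0.14  0.52] 20.34
6 False [536.1   1.3  16.5] [ 0.51  0.31 -1.04] 20.66
5 False [531.2   1.3  16.5] [ 0.36  1.18 -0.07] 20.98
4.2 False [526.2   1.3  16.5] [-0.22  0.25 -0.  ] 21.29
3.5 False [521.2   1.3  16.5] [-0.25 -1.01 -0.25] 21.61
t 22.225 stud x 500.5
9 False [ 564.5 -189.3   17.1] [ 2.87 -0.76  2.8 ] 24.21
7 False [ 559.5 -189.2   16.9] [ 5.23 -1.03  2.1 ] 24.52
6 False [ 554.3 -189.1   16.7] [4.75 0.41 4.11] 24.84
5 False [ 549.1 -189.1   16.6] [ 3.99 -0.2   2.51] 25.16
4.2 False [ 543.9 -189.    16.4] [4.49 0.02 3.65] 25.48
3.5 False [ 538.8 -189.    16.3] [ 2.98 -0.67  1.88] 25.79
t 26.4083 stud x 518
```

```bash
python3 - <<'E'
from h import *
cv2.imwrite("pics/s4.png",r.get_image("scene")[:,:,::-1])
ladder(555,-355.5,T=(9,6,5,4))
r.move_pose([480,-230,150],[180,0,0])
cv2.imwrite("pics/t5.png",r.get_image("top")[:,:,::-1])
cv2.imwrite("pics/s5.png",r.get_image("scene")[:,:,::-1])
print(r.get_t())
E
```

```text
9 False [ 566.8 -355.6   16.6] [ 0.7  -1.13  0.45] 28.35
6 False [ 561.5 -355.5   16.3] [-0.23 -0.24  0.46] 28.67
5 False [ 556.6 -355.5   16.4] [0.07 0.01 0.14] 28.98
4 False [ 551.7 -355.5   16.5] [-0.54  0.75  0.18] 29.3
t 29.9167 stud x 531
31.5167
```

View pics/s5.png

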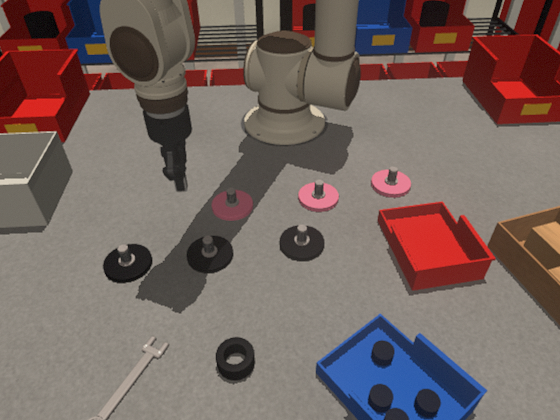

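View pics/t5.png

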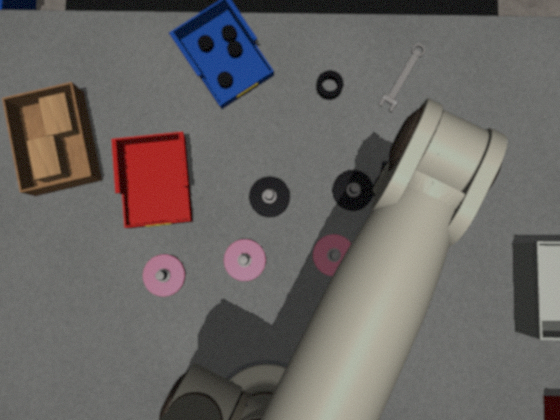

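B is the rough one: 3–5 N of residual drag against about 0 for A and C in the same test. All three feet are upright, with B at top (352,190), stud ≈ (518,-189). Next I'll grasp B.

```bash
python3 - <<'E'
from h import *
r.move_pose([518,-189,80],[180,0,0])
r.gripper_to(60)
r.move_straight([518,-189,18.5],velocity=120)
r.gripper_to(0)
print("gap",r.get_finger_gap(),r.get_t(),r.get_position())
r.move_straight([518,-189,135],velocity=150)
print(r.get_contact_force(),r.get_finger_gap(),r.get_t())
cv2.imwrite("pics/s6.png",r.get_image("scene")[:,:,::-1])
E
```

```text
gap 18.484513577703268 33.6833 [ 518.20413152 -189.15435571   19.39718381]
[ 0.28704593 -0.80383008 -7.06702323] 18.38171913982697 34.6083
```

View pics/s6.png

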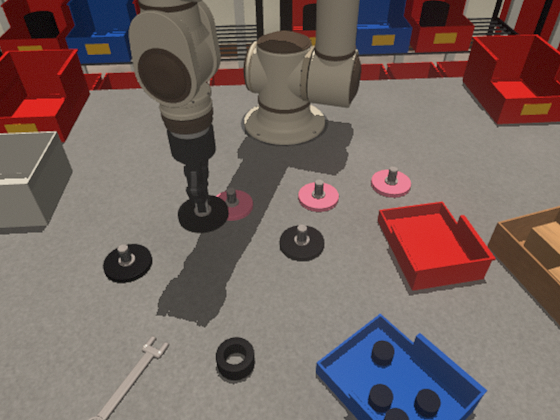

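Foot B is held level at (202,213), with about 7 N of weight on the tool. I'll carry it to the bin.

```bash
python3 - <<'E'
from h import *
O=[180,0,7]
r.move_pose([530,263,135],O)
print(r.get_t(),r.get_finger_gap())
r.move_straight([530,263,36],velocity=110)
s=r.move_straight([530,263,22],velocity=25,threshold=5)
print(s,r.get_position(),r.get_contact_force(),r.get_t())
cv2.imwrite("pics/s7.png",r.get_image("scene")[:,:,::-1])
E
```

```text
36.3167 18.72236641638562
True [530.15066552 263.08599925  25.44802091] [-0.32538603 -0.25282961  3.91042163] 37.825
```

View pics/s7.png

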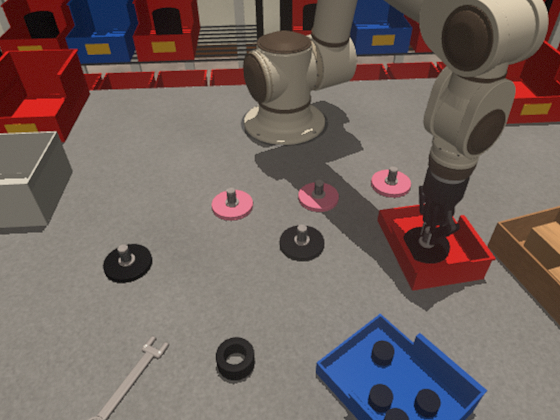

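The foot is on the bin floor at (428,243), at the expected contact height of about 25 mm. I'll release it and retreat.

```bash
python3 - <<'E'
from h import *
r.gripper_to(45)
r.move_straight([530,263,140],velocity=150)
r.move_pose([380,60,250],[180,0,7])
r.sleep(0.2)
im=r.get_image("scene");t=r.get_image("top")
cv2.imwrite("pics/s8.png",im[:,:,::-1])
cv2.imwrite("pics/s8b.png",cv2.resize(np.hstack([im[190:300,370:510],im[190:300,90:340]])[:,:,::-1],None,fx=2,fy=2,interpolation=cv2.INTER_CUBIC))
cv2.imwrite("pics/t8.png",t[:,:,::-1])
print(r.get_t(),r.get_contact_force())
E
```

```text
40.5417 [0.06480418 0.15277224 0.5539046 ]
```

View pics/s8b.png

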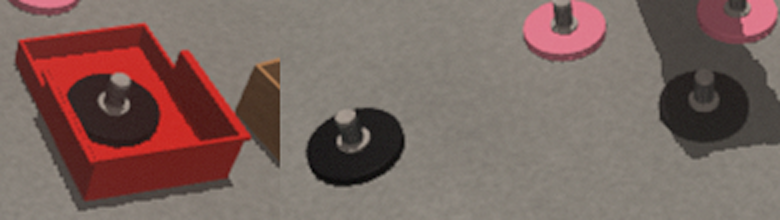

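View pics/t8.png

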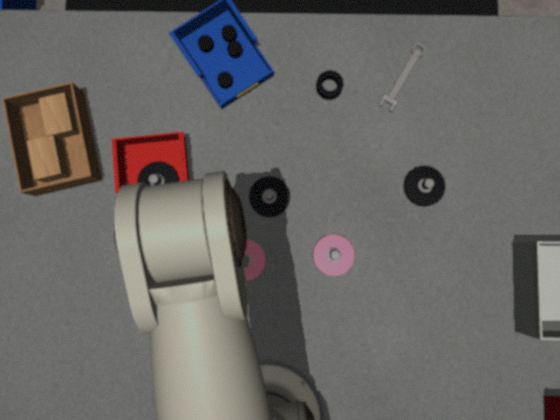

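```bash
python3 - <<'E'
from plant import r
r.hand_in(); print(r.get_t())
E
```

```text
the job is handed in; nothing more can be done
the job is handed in; nothing more can be done
```

The rough foot is upright in the red bin, and I handed the job in at about 40.5 s, under the 58 s limit. It was foot B, the middle of the three black feet, first seen near (518, -189).

- **Feeling the feet:** I pushed each foot about 30 mm by its stud with the fingers shut, then part of the way back. In the back-push test B resisted with about 3–5 N, while A and C read about 0 within the noise.
- **Checks that disagreed:** My first readings, taken after each stop in the +x push, showed nothing useful. A 3 N force threshold then tripped on both A and B, so it could not tell them apart. I settled it with the back-push test, run the same way on all three. B also pushed up on the tool by 2–4 N there, probably because it tipped slightly. That may have raised its reading a little.
- **Last checks:** B touched the bin floor at the expected height. The final pictures show it upright inside the bin, and A and C standing on the bench. The pink look-alikes were not touched. The gripper was clear, with about 0 N on the tool.

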